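Seat the chuck bat on the wheel's pins and set the bowl on it

TASK

The wooden bat with the trimming chuck was put down on the potter's wheel but has not found its two bat pins, so it is perched on top of them: keep it centred on the wheel head and ease it round, with light pressure only, until both holes drop over the pins and it sits down flat on the head. Then set the larger upturned bowl, still upside down, gently on top of the chuck, centred and level, so that its foot can be waxed. Let go, and leave the other things where they are.

Things in the scene. Friction and masses are not known exactly. Their poses are not given: they have to be found in the camera images.
- wheel_center (a point): centre of the level top face of the wheel head, a round aluminium plate 250 mm across, 150 mm above the table, z up; its orientation is the housing's, not the head's. Two 10 mm steel bat pins with chamfered tips stand out of the head, one 5 and the other 7 mm, 85 mm either side of the centre, hidden under the bat; their angle is not measured (see wheel).
- wheel: white bench-top potter's wheel, housing 360 x 360 mm; origin under its centre, on the table. The head has stopped at an angle of its own and its drive holds it (gives only above 5 N m). Seen from above, the line of the pins lies 0.25 to 1.3 rad anticlockwise of the line of the bat's holes at the start.
- chuck (a point): on the chuck's axis, 40 mm above the bat's flat underside, half-way up the chuck: a smooth solid wooden cylinder 56 mm across (flange 90 mm across up to 19 mm above the underside), flat rubber-faced top 70 mm above the underside. z up, x along the line of the two holes. Bat seated: this point is 40 mm above wheel_center; perched: about 46 mm, up to 6 mm off centre.
- bat: the chuck bat, loose, about 0.45 kg: plywood disc 230 mm across, 10 mm thick, the chuck screwed to its middle, two through holes of 12.5 mm, 85 mm either side of the centre along x; origin at the centre of its underside, z up. Perched on the unequal pin tips it leans about 3 degrees, its edge on the head; the axis of its lean tells the line of the pins to within some 15 degrees only.
- bowl_foot (a point): centre of the foot ring, half-way up it, of the larger bowl, which stands upside down on a 15 mm thick board, z up. Foot ring 53 mm across, 16 mm tall, rising from the bowl's shoulder. This point is 66 mm above the bowl's rim and 16 mm above its flat inside floor; resting on the chuck it is 46 mm above chuck, with the rim clear of the bat.
- bowl: the larger bisque-fired bowl, upside down: 140 mm across the rim, 74 mm tall over all, inside floor flat over at least 64 mm, about 0.35 kg; origin at the centre of its rim, on the board, z up.
- small_bowl: the smaller upturned bisque bowl, 94 mm across the rim and 50 mm tall (foot 36 mm across), on the same ware board; not wanted. Origin: centre of its rim, on the board.
- wax_jar: clear jar with a white lid, 64 mm across, 75 mm tall. Bystander.
- brush: brush 190 mm long lying flat. Bystander.
- rib: flat wooden throwing rib 100 x 50 x 6 mm. Bystander.
- loop_tool: wooden-handled wire-loop trimming tool, 190 mm long. Bystander.

How it is judged:
On the way, in this order (a step that is already met when the one before it is completed fails the run):
1. the bat sits flat on the wheel head with both pins in its holes (z of chuck in the frame of wheel_center below 0.042 m and horizontal distance between chuck and wheel_center below 0.004 m and angle between chuck's own z axis and vertical below 0.02 rad), for 0.2 s.
2. the larger bowl rests upside down on the chuck, centred and level (horizontal distance between bowl_foot and chuck below 0.006 m and z of bowl_foot in the frame of chuck between 0.042 and 0.0495 m and angle between bowl_foot's own z axis and vertical below 0.05 rad), for 0.2 s.
At the end, for the whole second after the job is handed in: the bat is down on the wheel head within 2 mm, within 4 mm of its centre and level within 0.02 rad, and the larger bowl rests upside down on the chuck, its foot within 6 mm of the chuck's axis and level within 0.05 rad, released and at rest (all of step 1 and all of step 2 and contact force between bowl and bat above 0.5 N and linear speed of each of bowl, bat below 0.02 m/s); the robot touches nothing.
It fails at once if the bat is pressed or banged against the wheel with more than 50 N (contact force between bat and wheel above 50 N).
It fails at once if the bowl is pressed or banged on the chuck with more than 35 N (contact force between bowl and bat above 35 N).
It fails at once if another loose thing is moved by more than 20 mm (distance of any of small_bowl, wax_jar, brush, rib, loop_tool from where it was at the start of the episode above 0.02 m).
It also fails if it takes over 72 s, if anything falls off the work surface, if the arm or the gripper's body presses on something with over 40 N, if the wrist force passes 120 N, or if a joint passes its speed limit or range.

ROBOT

A 7-joint arm with a two-finger parallel gripper is mounted at the origin on the work surface. World frame = base frame: x ahead of the robot, y to its left, z up, the work surface at z = 0. Lengths are in m, angles in rad, forces in N, time in s.
With the tool pointing down it reaches from about 0.35 to 0.9 m from the base axis. Payload 8.1 kg.
Tool frame: the origin (TCP) lies midway between the tips of the shut fingers; the grasp point (between the pads) lies 19 mm behind it; z points along the fingers, y is the line along which they close (so a half turn about z gives the same grasp; the last joint's range is limited). The gripper opens to 92 mm and grips with 3 to 60 N. Pads are 19 mm wide; open, the fingers measure 130 mm over their backs; the gripper's body (75 mm by 190 mm) begins 47 mm behind the grasp point.
Start: joints at [-1.24, 0.434, 0.025, 1.573, -0.012, 1.134, -0.075], TCP at [0.263, 0.567, 0.227] pointing down, gripper open.
Joint ranges: [-2.62, 2.62], [-0.44, 2.09], [-1.27, 1.32], [0.08, 2.57], [-1.32, 4.46], [0.12, 2], [-2.74, 2.74]. Speed limits (rad/s): [2.22, 2.22, 3.01, 3.01, 3.14, 3.14, 3.14].

INTERFACE

Orientations are given as [roll, pitch, yaw] about the fixed x, y, z axes, in that order (R = Rz(yaw) Ry(pitch) Rx(roll)).
In Python, from rig import manip gives the robot as it stands.
- The arm moves only by the tool apply_moves, never from a script. Its argument "increments" is a list of rows, each a list of 7 numbers: the finger opening in m, from 0 to 0.0918, then the shift along the tool's x, y, z in m, then the turn, a rotation vector about the tool's x, y, z in rad. A call has 1 to 20 rows; each row shifts and turns the commanded pose from where the row before left it, along the tool's axes as they then stand; what a row does not reach is not made up. A row lasts 1/10 s, in which the tool goes at most 50 mm and 8.59 degrees, less where a joint would pass 70% of its speed; a pose out of reach is approached as far as the arm can. A call with a gripper value outside its range is refused whole. The fingers move at their own pace and stop on an object; the grip force is fixed at half the most. Time passes only in rows, so rows that do not move let the fingers close. It gives the time, the measured TCP pose, the force, the opening and the grip force at its end, in the units of the state.
- manip.get_state(): the state, without advancing time (a new reading comes with each control period).
- manip.capture(name): name is "scene" or "top"; returns the picture (420x560x3 uint8, red, green, blue); there is no depth.
- manip.camera_info(name): a dict with "camera_matrix" (3x3 intrinsics, pixels), "extrinsics" (4x4, takes a point from camera to world coordinates). Camera axes: x right, y up, looking along -z (the intrinsics and any distortion apply to the point x, -y, -z); pixel columns grow to the right and rows downward; lengths in m; the calibration is good to about 2 mm. A picture is of the moment at which its call begins. camera_info takes no time and is no camera call.
- manip.sign_off(): hands the job in; it is judged then, once.
The state is a dict: "t": time; "qpos": joint angles; "dq": joint speeds; "effort": joint torques, N m; "position": TCP position; "orientation": TCP orientation; "contact_force": force on the tool from outside, world axes, zero at the start; "torque": the same for the moment, N m; "grip_width": opening from 0.0 (shut) to 1.0 (fully open); "grasp_force": force on a finger pad.
Only numpy, scipy, OpenCV 4.12 (cv2) and the standard library are available. Lean on these libraries where they do the work, as an engineer would, in place of code of your own. Each camera call takes 0.05 s, during which the arm holds its last target. There are 200 camera calls.

## Working session

There is one attempt and no reset: what is moved stays moved. The work goes in short steps, Python scripts to look and compute and a tool call to move; the robot and the scene stay as the last step left them, time stands still between calls to the robot, and variables do not carry over. Pictures are saved under pics/ and viewed, at most 14 in all, crops included, and the job is handed in when it is done.

Besides the shell and the picture viewer there is one more tool, called after "Request:" by a JSON object that holds its "op" and its "data". apply_moves: Moves the arm, as the interface text tells. Its arguments: {"type":"object","properties":{"increments":{"type":"array"}},"required":["increments"]}

```bash
mkdir -p pics; ls
python3 - <<'E'
from rig import manip
import cv2,numpy as np
np.set_printoptions(precision=4,suppress=True)
for n in("scene","top"):
    cv2.imwrite(f"pics/{n}0.png",manip.capture(n)[:,:,::-1]); c=manip.camera_info(n); print(n,c)
print(manip.get_state())
E
```

```text
pics
scene {'camera_matrix': array([[496.4425,   0.    , 278.9827],
       [  0.    , 496.4425, 218.6209],
       [  0.    ,   0.    ,   1.    ]]), 'extrinsics': array([[-0.1451, -0.663 ,  0.7344,  1.3234],
       [ 0.9892, -0.113 ,  0.0934,  0.0295],
       [ 0.0211,  0.74  ,  0.6722,  0.8567],
       [ 0.    ,  0.    ,  0.    ,  1.    ]])}
top {'camera_matrix': array([[388.7273,   0.    , 282.7248],
       [  0.    , 388.7273, 210.3859],
       [  0.    ,   0.    ,   1.    ]]), 'extrinsics': array([[-0.0252,  0.9876, -0.155 ,  0.4136],
       [-0.9995, -0.0274, -0.0123, -0.1052],
       [-0.0164,  0.1547,  0.9878,  0.9863],
       [ 0.    ,  0.    ,  0.    ,  1.    ]])}
{'t': 0.1, 'qpos': array([-1.2396,  0.4352,  0.025 ,  1.574 , -0.0116,  1.134 , -0.0751]), 'dq': array([-0.0004, -0.0013, -0.0009, -0.0008, -0.0018, -0.0004, -0.0018]), 'effort': array([  0.0026, -66.9124,   0.9876, -31.5147,  -0.0606,   0.0373,
         0.0001]), 'position': array([0.2626, 0.5667, 0.226 ]), 'orientation': array([-3.1402,  0.0001,  2.7077]), 'contact_force': array([-0.9526, -0.0245,  0.2645]), 'torque': array([ 0.0133,  0.0669, -0.0378]), 'grasp_force': 0.0, 'grip_width': 1.00170418005237}
```

View pics/scene0.png

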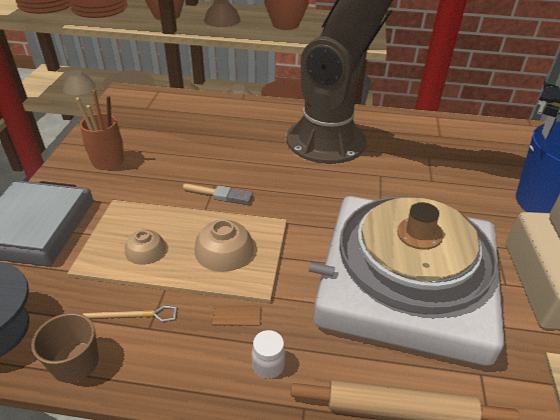

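View pics/top0.png

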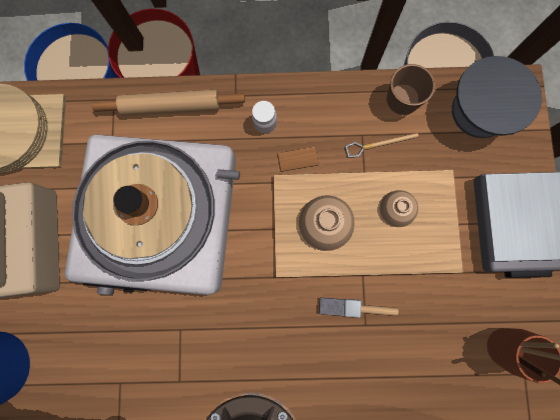

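The top view shows the chuck top near (128,200), the holes near (136,167) and (139,244), the large bowl's foot near (328,219), and the small bowl at (402,206). The scene view shows the same things, with the wheel at (420,240) and the large bowl at (223,240).

```bash
cat > h.py <<'E'
import cv2,numpy as np
from rig import manip
np.set_printoptions(precision=4,suppress=True)
def cast(n,px,z):
    c=manip.camera_info(n);K=c["camera_matrix"];T=c["extrinsics"]
    px=np.atleast_2d(np.asarray(px,float))
    d=np.c_[(px-K[:2,2])/[K[0,0],K[1,1]],np.ones(len(px))]*[1,-1,-1]@T[:3,:3].T
    return T[:3,3]+d*((z-T[2,3])/d[:,2])[:,None]
def proj(n,P):
    c=manip.camera_info(n);K=c["camera_matrix"];T=c["extrinsics"]
    p=(np.atleast_2d(P)-T[:3,3])@T[:3,:3]*[1,-1,-1]
    return p[:,:2]/p[:,2:]*[K[0,0],K[1,1]]+K[:2,2]
def circ(P):
    A=np.c_[2*P[:,:2],np.ones(len(P))];s=np.linalg.lstsq(A,(P[:,:2]**2).sum(1),rcond=None)[0]
    return s[:2],np.sqrt(s[2]+s[:2]@s[:2])
def rcirc(P):
    m=np.ones(len(P),bool)
    for _ in range(8):
        c,r=circ(P[m]);e=abs(np.hypot(*(P[:,:2]-c).T)-r);m=e<max(.0015,1.5*np.median(e))
    return c,r,m.mean()
E
python3 - <<'E'
from h import *
t=cv2.imread("pics/top0.png");s=cv2.imread("pics/scene0.png")
a=cv2.resize(t[130:300,60:240],None,fx=2.2,fy=2.2,interpolation=2)
b=cv2.resize(s[185:300,330:510],None,fx=2.2,fy=2.2,interpolation=2)
c=cv2.resize(t[180:260,285:430],None,fx=2.5,fy=2.5,interpolation=2)
o=np.zeros((590,800,3),np.uint8)
o[:a.shape[0],:a.shape[1]]=a;o[:b.shape[0],400:400+b.shape[1]]=b;o[380:380+c.shape[0],:c.shape[1]]=c
d=cv2.resize(s[205:275,110:265],None,fx=2.5,fy=2.5,interpolation=2);o[380:380+d.shape[0],400:400+d.shape[1]]=d
cv2.imwrite("pics/crop1.png",o)
E
```

```text
(no output)
```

View pics/crop1.png

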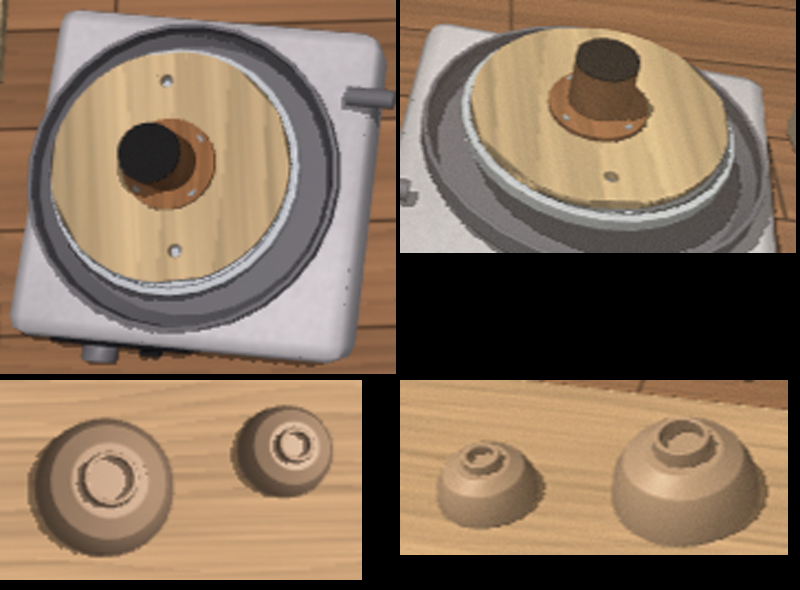

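Run:
```python
from h import *
for n in("top","scene"):
    im=cv2.imread(f"pics/{n}0.png");hsv=cv2.cvtColor(im,cv2.COLOR_BGR2HSV).astype(int);H,S,V=hsv[...,0],hsv[...,1],hsv[...,2]
    x0,y0,x1,y1=(60,130,240,300) if n=="top" else (330,185,510,300)
    R=np.zeros(H.shape,bool);R[y0:y1,x0:x1]=1
    # chuck black top
    m=(R&(V<50)&(S<90)).astype(np.uint8)
    k,l,st,ce=cv2.connectedComponentsWithStats(m)
    ctr=np.array([128,200]) if n=="top" else np.array([424,213])
    i=l[ctr[1],ctr[0]]
    cs=max(cv2.findContours((l==i).astype(np.uint8),0,1)[0],key=len)[:,0].astype(float)
    print(n,"chucktop",rcirc(cast(n,cs,.226)),ce[i],st[i])
    e=cv2.fitEllipse(cs.astype(np.float32));print(e,cast(n,[e[0]],.226))
    # bat wood / head
    wood=(S>60)&(V>70)&R
    gray=(S<45)&(V>150)&R
    for nm,mm,z in(("bat",wood,.164),("head",gray|wood|((V<50)),.15)):
        pts=[];c=np.array([137,207]) if n=="top" else np.array([420,240])
        for a in np.linspace(0,2*np.pi,180,endpoint=False):
            d=np.array([np.cos(a),np.sin(a)])
            # outermost run starting at bat: walk until fails
            r=45 if n=="top" else 30
            if nm=="head": r=45 if n=="top" else 30
            while True:
                p=c+d*r;q=np.round(p).astype(int)
                if not (0<=q[1]<420 and 0<=q[0]<560) or not mm[q[1],q[0]] or r>95:break
                r+=.25
            pts.append(p)
        P=cast(n,pts,z);c_,r_,f=rcirc(P);print(nm,c_,r_,f)
```

```text
top chucktop (array([0.5647, 0.2148]), np.float64(0.026686415239105876), np.float64(0.9868421052631579)) [127.3162 199.0275] [114 186  28  27 582]
((127.31938171386719, 199.02984619140625), (25.59222984313965, 27.127134323120117), 56.71477508544922) [[0.5646 0.2148 0.226 ]]
bat [0.5649 0.2214] 0.11571369744728928 0.6888888888888889
head [0.5679 0.2247] 0.11913414991658303 0.6833333333333333
scene chucktop (array([ 0.1971, -0.1167]), np.float64(0.8510419620095975), np.float64(0.5940695296523517)) [279.4993 209.5   ] [     0      0    560    420 235199]
((279.5, 209.5), (487.539794921875, 674.52783203125), 90.0) [[ 0.6084 -0.0609  0.226 ]]
bat [0.5706 0.2167] 0.11658761126766293 0.6166666666666667
head [0.5539 0.2198] 0.12018219846990935 0.55
```

```bash
cat > head.py <<'E'
from h import *
from scipy.optimize import least_squares
def headfit(n,im,c0,show=0):
    g=cv2.cvtColor(im,cv2.COLOR_BGR2GRAY).astype(np.float32);S=cv2.cvtColor(im,cv2.COLOR_BGR2HSV)[...,1].astype(np.float32)
    pts=[]
    for a in np.linspace(0,2*np.pi,180,endpoint=False):
        rr=np.arange(.113,.140,.0004)
        p=proj(n,np.c_[c0[0]+rr*np.cos(a),c0[1]+rr*np.sin(a),0*rr+.15]).astype(np.float32)
        v=cv2.remap(g,p[:,0],p[:,1],1).ravel() if 0 else cv2.remap(g,p[None,:,0],p[None,:,1],1).ravel();s=cv2.remap(S,p[None,:,0],p[None,:,1],1).ravel()
        ok=np.where((v>145)&(s<50))[0]
        if len(ok)>2 and ok[-1]<len(rr)-4: pts.append(np.r_[c0[:2]+rr[ok[-1]]*np.array([np.cos(a),np.sin(a)]),a,rr[ok[-1]]])
    P=np.array(pts)
    f=least_squares(lambda c:np.hypot(P[:,0]-c[0],P[:,1]-c[1])-.125,c0[:2],loss="soft_l1",f_scale=.001)
    if show:print(np.c_[np.degrees(P[:,2]),P[:,3]*1000][::4].round(1).tolist())
    return f.x,len(P),np.median(abs(f.fun)),circ(P)
if __name__=="__main__":
    for n in("top","scene"):
        print(n,headfit(n,cv2.imread(f"pics/{n}0.png"),np.array([.566,.219]),1))
    # holes
    for n,hs in(("top",[(60+167/2.2,130+80/2.2),(60+175/2.2,130+250/2.2)]),):
        im=cv2.imread("pics/top0.png")
        for h in hs: print("hole",cast(n,[h],.166))
    s=cv2.imread("pics/scene0.png");hsv=cv2.cvtColor(s,cv2.COLOR_BGR2HSV)
    m=(hsv[195:240,400:450,2]<60).astype(np.uint8);k,l,st,ce=cv2.connectedComponentsWithStats(m);print(st,ce+[400,195])
E
python3 head.py
```

```text
[[0.0, 120.2], [8.0, 119.8], [110.0, 126.6], [118.0, 126.6], [126.0, 126.6], [134.0, 127.4], [142.0, 128.2], [150.0, 127.4], [158.0, 127.4], [166.0, 128.2], [174.0, 127.4], [182.0, 127.4], [190.0, 127.4], [198.0, 126.2], [206.0, 126.6], [214.0, 125.8], [222.0, 125.4], [230.0, 125.4], [238.0, 124.6], [246.0, 123.8], [254.0, 124.2], [262.0, 122.6], [270.0, 122.2], [278.0, 122.2], [286.0, 121.4], [294.0, 121.0], [302.0, 120.6], [310.0, 120.2], [318.0, 120.2], [326.0, 119.4], [334.0, 120.2], [342.0, 119.4], [350.0, 120.2], [358.0, 119.8]]
top (array([0.5628, 0.2215]), 133, np.float64(0.0008280104977263503), (array([0.5622, 0.2203]), np.float64(0.12371063083995165)))
[[0.0, 122.2], [8.0, 122.2], [16.0, 122.6], [24.0, 122.2], [32.0, 122.6], [40.0, 123.8], [48.0, 123.4], [56.0, 124.2], [64.0, 124.6], [72.0, 125.0], [80.0, 125.8], [88.0, 126.6], [232.0, 123.0], [240.0, 122.6], [248.0, 121.8], [256.0, 122.2], [264.0, 121.8], [272.0, 121.4], [280.0, 121.4], [288.0, 120.6], [296.0, 121.4], [304.0, 121.0], [312.0, 121.8], [320.0, 122.6], [328.0, 121.8], [336.0, 121.8], [344.0, 122.2], [352.0, 12
[... 430 characters left out ...]
 13    2    2    2]
 [  37   17    2    2    2]
 [  10   18    1    1    1]
 [  14   22    4    3    4]
 [  37   22    1    1    1]
 [  20   25    2    1    2]
 [  35   24    1    1    1]
 [  23   26    1    1    1]
 [  25   26    1    1    1]
 [  28   26    1    1    1]
 [  30   26    2    1    2]] [[424.5036 217.0378]
 [426.     204.    ]
 [412.     206.    ]
 [414.     205.    ]
 [430.     205.    ]
 [432.     206.    ]
 [411.     208.5   ]
 [425.     207.    ]
 [435.5    208.5   ]
 [437.5    212.5   ]
 [410.     213.    ]
 [415.5    218.    ]
 [437.     217.    ]
 [420.5    220.    ]
 [435.     219.    ]
 [423.     221.    ]
 [425.     221.    ]
 [428.     221.    ]
 [430.5    221.    ]]
```

Run:
```python
from h import *
def ray(n,px):
    o=manip.camera_info(n)["extrinsics"][:3,3];d=cast(n,[px],0)[0]-o;return o,d/np.linalg.norm(d)
def tri(a,b):
    o1,d1=ray("top",a);o2,d2=ray("scene",b);s=np.linalg.lstsq(np.c_[d1,-d2],o2-o1,rcond=None)[0]
    p,q=o1+s[0]*d1,o2+s[1]*d2;return (p+q)/2,np.linalg.norm(p-q)
s=cv2.imread("pics/scene0.png");V=s.max(2);m=np.zeros(V.shape,np.uint8);m[195:226,400:450]=(V[195:226,400:450]<62)
k,l,st,ce=cv2.connectedComponentsWithStats(cv2.morphologyEx(m,3,np.ones((3,3))));i=1+st[1:,4].argmax()
e=cv2.fitEllipse(max(cv2.findContours((l==i).astype(np.uint8),0,1)[0],key=len));print(e)
print("chucktop",tri((127.3,199.0),e[0]))
t=cv2.imread("pics/top0.png")
def dark(im,c,w):
    x,y=map(int,c);g=cv2.cvtColor(im,6)[y-w:y+w+1,x-w:x+w+1].astype(float);a=np.clip(np.median(g)-15-g,0,None);Y,X=np.mgrid[y-w:y+w+1,x-w:x+w+1];return (a*X).sum()/a.sum(),(a*Y).sum()/a.sum()
h1=dark(t,(136,166),4);h2=dark(t,(139,244),4);h3=dark(s,(426,265),5);print(h1,h2,h3,tri(h1,h3),cast("top",[h1,h2],.166))
# bowl
hsv=cv2.cvtColor(t,cv2.COLOR_BGR2HSV).astype(int)
print(hsv[230,300:360:4].tolist()); 
print("foot",cast("top",[(327.4,220.4)],.089),cast("scene",[(110+284/2.5,205+58/2.5)],.089),tri((327.4,220.4),(110+284/2.5,205+58/2.5)))
c=(t[...,2].astype(int)<165)&(hsv[...,1]<140);M=np.zeros(c.shape,np.uint8);M[190:255,290:360]=c[190:255,290:360]
for th in (150,165,180):
    M[:]=0;M[190:255,290:360]=t[190:255,290:360,2]<th
    M2=cv2.morphologyEx(M,2,np.ones((5,5)));cs=max(cv2.findContours(M2,0,1)[0],key=cv2.contourArea)[:,0]
    print(th,rcirc(cast("top",cs,.015)))
st=manip.get_state();print(st["t"])
```

```text
((431.00604248046875, 214.99562072753906), (10.393545150756836, 16.29142951965332), 37.94805145263672)
chucktop (array([0.5666, 0.2255, 0.2163]), np.float64(0.01222997597419838))
(np.float64(135.0228832951945), np.float64(165.41533180778032)) (np.float64(137.95100864553314), np.float64(242.71757925072046)) (np.float64(425.5456692913386), np.float64(264.84251968503935)) (array([0.651 , 0.226 , 0.1659]), np.float64(0.00025438027304075674)) [[0.6509 0.2258 0.166 ]
 [0.4814 0.2138 0.166 ]]
[[14, 97, 87], [14, 88, 84], [13, 87, 144], [14, 89, 149], [14, 90, 151], [13, 77, 206], [14, 83, 123], [14, 86, 92], [14, 80, 147], [13, 75, 213], [13, 82, 195], [14, 89, 178], [14, 89, 178], [13, 90, 128], [14, 103, 200]]
foot [[ 0.528  -0.1972  0.089 ]] [[ 0.5373 -0.1951  0.089 ]] (array([ 0.529 , -0.1977,  0.0809]), np.float64(0.00053528497291997))
150 (array([ 0.5305, -0.1938]), np.float64(0.06771221089699006), np.float64(0.5548387096774193))
165 (array([ 0.5304, -0.1946]), np.float64(0.06859482010844174), np.float64(0.5666666666666667))
180 (array([ 0.5323, -0.1978]), np.float64(0.071068910490836), np.float64(0.5974025974025974))
0.1
```

Request:
{"op": "apply_moves", "data": {"increments": [[0.0918,-0.02,-0.01,-0.03,0,0,0],[0.0918,-0.035,-0.016,-0.03,0,0,0],[0.0918,-0.035,-0.016,0,0,0,0],[0.0918,-0.035,-0.016,0,0,0,0],[0.0918,-0.035,-0.016,0,0,0,0],[0.0918,-0.035,-0.016,0,0,0,0],[0.0918,-0.035,-0.016,0,0,0,0],[0.0918,-0.035,-0.016,0,0,0,0],[0.0918,-0.035,-0.016,0,0,0,0],[0.0918,-0.035,-0.016,0,0,0,0],[0.0918,-0.035,-0.016,0,0,0,0],[0.0918,-0.035,-0.016,0,0,0,0],[0.0918,-0.016,-0.005,0,0,0,0],[0.0918,0,0,0,0,0,0],[0.0918,0,0,0,0,0,0]]}}

```text
t: 1.6
position: [0.5637, 0.2178, 0.2863]
orientation: [-3.142, -0.001, 2.708]
contact_force: [-0.6, -0.2, 0.5]
grip_width: 0.999
grasp_force: 0.0
```

Request:
{"op": "apply_moves", "data": {"increments": [[0.0918,-0.0015,0,0.03,0,0,0],[0.0918,0,0,0.03,0,0,0],[0.0918,0,0,0.02,0,0,0],[0.0918,0,0,0.015,0,0,0],[0.0918,0,0,0.008,0,0,0],[0.0918,0,0,0,0,0,0],[0.054,0,0,0,0,0,0],[0.05,0,0,0,0,0,0],[0.05,0,0,0,0,0,0],[0.05,0,0,0,0,0,0],[0.05,0,0,0,0,0,0]]}}

```text
t: 2.7
position: [0.566, 0.2163, 0.1841]
orientation: [3.141, 0.0, 2.708]
contact_force: [-0.8, 0.2, 0.2]
grip_width: 0.612
grasp_force: 11.9
```

```bash
cat > look.py <<'E'
import sys
from h import *
k=sys.argv[1];t=manip.capture("top")[:,:,::-1].copy();s=manip.capture("scene")[:,:,::-1].copy()
cv2.imwrite(f"pics/top{k}.png",t);cv2.imwrite(f"pics/scene{k}.png",s)
a=cv2.resize(t[130:300,60:240],None,fx=2.2,fy=2.2,interpolation=2);b=cv2.resize(s[135:305,330:510],None,fx=2.2,fy=2.2,interpolation=2)
cv2.imwrite(f"pics/v{k}.png",np.hstack([a,b]))
print(manip.get_state())
E
python3 look.py 1
```

```text
{'t': 2.8, 'qpos': array([-0.5843,  0.4408,  0.1863,  1.688 , -0.0932,  1.0208,  0.7702]), 'dq': array([-0.0012,  0.0003,  0.    , -0.0002,  0.0001,  0.0015,  0.0005]), 'effort': array([  0.3598, -63.5736,   3.6639, -28.8075,   0.2104,   0.2061,
        -0.0009]), 'position': array([0.5659, 0.2164, 0.184 ]), 'orientation': array([3.1409, 0.0002, 2.7078]), 'contact_force': array([-0.3918,  0.4358,  1.05  ]), 'torque': array([ 0.182 , -0.0451, -0.0059]), 'grasp_force': 29.74243462085724, 'grip_width': 0.60318895339487}
```

View pics/v1.png

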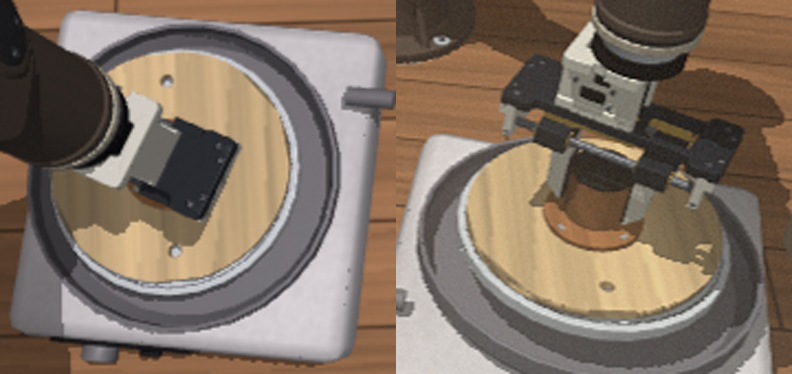

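The chuck is gripped, with the fingers around it, and both holes are visible in the top crop at (167,80) and (176,251). Next I measure the hole midpoint against the head.

```bash
cat > holes.py <<'E'
from h import *
def hole(im,P,w=4):
    """refine hole near world point P; returns pixel"""
    x,y=np.round(proj("top",P)[0]).astype(int);U=cv2.resize(cv2.cvtColor(im,6)[y-w-3:y+w+4,x-w-3:x+w+4],None,fx=1,fy=1).astype(float)
    a=np.abs(U-np.median(U));a=np.where(a>12,a,0);Y,X=np.mgrid[y-w-3:y+w+4,x-w-3:x+w+4]
    q=np.array([x,y],float)
    for _ in range(6):
        k=a*(np.hypot(X-q[0],Y-q[1])<4.5);q=np.array([(k*X).sum(),(k*Y).sum()])/k.sum()
    return q
if __name__=="__main__":
    import sys
    from head import headfit
    for k in sys.argv[1:]:
        im=cv2.imread(f"pics/top{k}.png")
        h=[hole(im,p) for p in((.650,.2248,.166),(.4804,.2121,.166))]
        W=cast("top",h,.166);print(h,W[:,:2],W.mean(0),np.hypot(*(W[0]-W[1])[:2]),np.arctan2(*(W[0]-W[1])[1::-1]),headfit("top",im,np.array([.563,.221]))[:3])
E
python3 holes.py 0 1
```

```text
[array([134.9738, 165.5713]), array([138.0776, 242.9332])] [[0.6506 0.2259]
 [0.481  0.2136]] [0.5658 0.2197 0.166 ] 0.17005962209965061 0.07279001036065941 (array([0.5628, 0.2215]), 131, np.float64(0.0008038804582361364))
[array([135.0971, 165.578 ]), array([139.9652, 238.7787])] [[0.6506 0.2257]
 [0.4897 0.2098]] [0.5701 0.2177 0.166 ] 0.1616409123917777 0.09816066540134681 (array([0.5627, 0.2216]), 124, np.float64(0.0006449819572868637))
```

Request:
{"op": "apply_moves", "data": {"increments": [[0.05,0.002,0.001,0,0,0,0],[0.05,0.0022,0.0009,0,0,0,0],[0.05,0,0,0.0005,0,0,0],[0.05,0,0,0.0005,0,0,0],[0.05,0,0,0,0,0,0]]}}

```text
t: 3.3
position: [0.5636, 0.2193, 0.184]
orientation: [3.141, 0.002, 2.707]
contact_force: [0.4, -2.9, 9.1]
grip_width: 0.603
grasp_force: 29.9
```

```bash
python3 look.py 2
```

```text
{'t': 3.4, 'qpos': array([-0.5911,  0.4382,  0.1862,  1.6922, -0.0917,  1.0179,  0.7624]), 'dq': array([ 0.0004, -0.0007,  0.0013, -0.0003, -0.0008,  0.0007,  0.0015]), 'effort': array([ -2.0678, -58.5684,   0.9645, -26.4211,  -1.2478,  -0.1743,
        -0.0907]), 'position': array([0.5636, 0.2193, 0.184 ]), 'orientation': array([3.1406, 0.0016, 2.7071]), 'contact_force': array([ 0.0061, -3.3402, 10.5324]), 'torque': array([-0.8861, -0.1748,  0.096 ]), 'grasp_force': 29.895536759868264, 'grip_width': 0.6017154199067699}
```

View pics/v2.png

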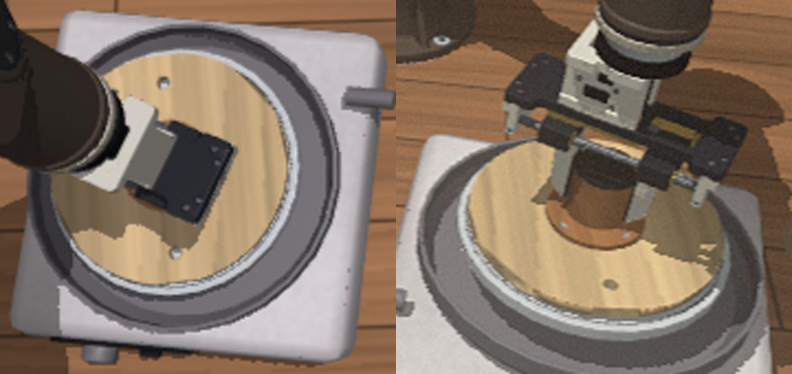

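The holes now show at crop (164,83) and (177,253), so the bat centre is within about 1 mm of the head centre. Next I turn it.

Request:
{"op": "apply_moves", "data": {"increments": [[0.05,0.0009,0.0007,0,0,0,0],[0.05,0,0,0,0,0,-0.05],[0.05,0,0,0,0,0,-0.05],[0.05,0,0,0,0,0,-0.05],[0.05,0,0,0,0,0,-0.03],[0.05,0,0,0,0,0,-0.03],[0.05,0,0,0,0,0,-0.03]]}}

```text
t: 4.1
position: [0.5634, 0.2203, 0.184]
orientation: [3.14, 0.002, 2.947]
contact_force: [0.2, -3.2, 7.9]
grip_width: 0.604
grasp_force: 29.9
```

Request:
{"op": "apply_moves", "data": {"increments": [[0.05,0,0,0,0,0,-0.025],[0.05,0,0,0,0,0,-0.025],[0.05,0,0,0,0,0,-0.025],[0.05,0,0,0,0,0,-0.025],[0.05,0,0,0,0,0,-0.025],[0.05,0,0,0,0,0,-0.025]]}}

```text
t: 4.7
position: [0.5621, 0.2203, 0.1823]
orientation: [-3.141, -0.001, 3.098]
contact_force: [1.4, -1.1, -2.7]
grip_width: 0.599
grasp_force: 30.0
```

```bash
python3 look.py 3
```

```text
{'t': 4.8, 'qpos': array([-0.5273,  0.4383,  0.0921,  1.6883, -0.0459,  1.0181,  1.1079]), 'dq': array([-0.0038, -0.0005,  0.0034,  0.0003, -0.0001,  0.0004, -0.0233]), 'effort': array([ -1.904 , -67.3   ,   0.0945, -30.194 ,  -0.5331,   0.6482,
         0.8924]), 'position': array([0.5619, 0.2204, 0.1823]), 'orientation': array([-3.1411, -0.0009,  3.0983]), 'contact_force': array([ 2.246 , -2.0075, -4.0074]), 'torque': array([-0.4081, -0.5454, -0.4988]), 'grasp_force': 29.97171387076378, 'grip_width': 0.5973963956894999}
```

View pics/v3.png

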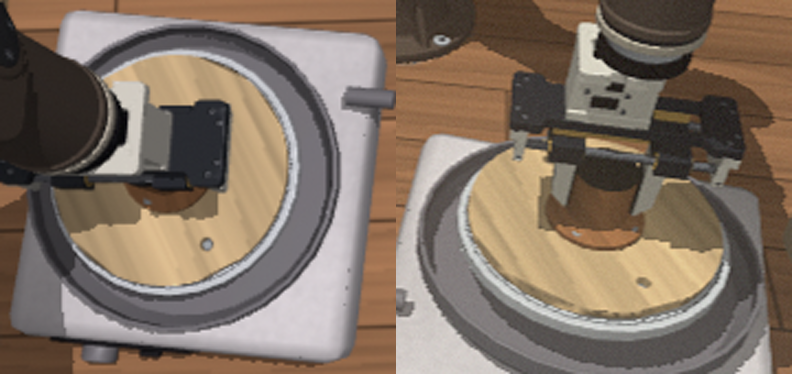

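The near hole has swung round to crop (206,244). The force has changed to the bat's weight with a yaw torque, so the pins have probably engaged. I'll lower it gently.

Request:
{"op": "apply_moves", "data": {"increments": [[0.05,0,0,0.001,0,0,0.01],[0.05,0,0,0.001,0,0,0],[0.05,0,0,0.001,0,0,0],[0.05,0,0,0,0,0,0]]}}

```text
t: 5.2
position: [0.5619, 0.2209, 0.1794]
orientation: [-3.142, -0.001, 3.088]
contact_force: [1.6, 0.3, -5.8]
grip_width: 0.601
grasp_force: 30.0
```

Request:
{"op": "apply_moves", "data": {"increments": [[0.05,0,0,0.001,0,0,0],[0.05,0,0,0.001,0,0,0],[0.05,0,0,0,0,0,0]]}}

```text
t: 5.5
position: [0.5622, 0.2212, 0.1783]
orientation: [3.141, 0.0, 3.089]
contact_force: [-1.8, 0.9, 4.1]
grip_width: 0.602
grasp_force: 30.0
```

Request:
{"op": "apply_moves", "data": {"increments": [[0.05,0,0,0.0008,0,0,0],[0.05,0,0,0,0,0,0],[0.05,0,0,0,0,0,0]]}}

```text
t: 5.8
position: [0.5622, 0.2213, 0.1782]
orientation: [3.141, 0.001, 3.088]
contact_force: [-4.3, 0.5, 10.4]
grip_width: 0.601
grasp_force: 30.0
```

```bash
python3 look.py 4
```

```text
{'t': 5.9, 'qpos': array([-0.529 ,  0.442 ,  0.0935,  1.6937, -0.0479,  1.007 ,  1.0987]), 'dq': array([ 0.    , -0.0006,  0.0011, -0.0001,  0.0006, -0.0005, -0.    ]), 'effort': array([  1.2508, -59.5561,   2.7709, -27.9868,  -0.0508,  -1.5751,
        -0.0161]), 'position': array([0.5622, 0.2213, 0.1782]), 'orientation': array([3.1406, 0.0007, 3.0884]), 'contact_force': array([-4.5464,  1.1185, 10.9082]), 'torque': array([-0.8084,  0.9784, -0.0249]), 'grasp_force': 30.00515967607498, 'grip_width': 0.6004400375123544}
```

View pics/v4.png

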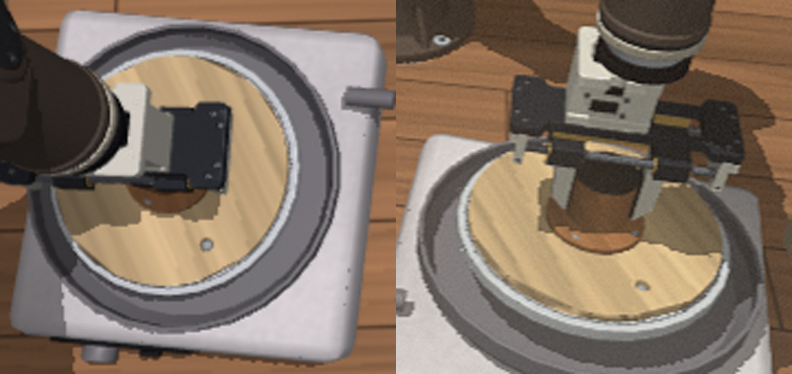

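The hole at crop (206,244) is steady and the ring around the bat looks even. I'll release, lift clear and check that the bat is level.

Request:
{"op": "apply_moves", "data": {"increments": [[0.05,0,0,-0.0005,0,0,0],[0.062,0,0,0,0,0,0],[0.08,0,0,0,0,0,0],[0.0918,0,0,0,0,0,0],[0.0918,0,0,0,0,0,0],[0.0918,0,0,-0.02,0,0,0],[0.0918,0,0,-0.04,0,0,0],[0.0918,0,0,-0.045,0,0,0],[0.0918,0.02,-0.04,-0.02,0,0,0],[0.0918,0.02,-0.045,0,0,0,0],[0.0918,0.02,-0.045,0,0,0,0],[0.0918,0,-0.045,0,0,0,0],[0.0918,0,-0.045,0,0,0,0],[0.0918,0,0,0,0,0,0]]}}

```text
t: 7.3
position: [0.4898, -0.0028, 0.303]
orientation: [-3.139, 0.001, 3.078]
contact_force: [-0.5, 0.2, 0.2]
grip_width: 1.002
grasp_force: 0.0
```

```bash
python3 look.py 5
python3 - <<'E'
from h import *
from head import headfit
t=cv2.imread("pics/top5.png");hsv=cv2.cvtColor(t,40).astype(int)
m=((hsv[...,2]<50)&(hsv[...,1]<90)).astype(np.uint8);k,l,st,ce=cv2.connectedComponentsWithStats(m)
p=np.round(proj("top",[.563,.2205,.22])[0]).astype(int);i=l[p[1],p[0]]
cs=max(cv2.findContours((l==i).astype(np.uint8),0,1)[0],key=len)[:,0];print("chucktop",rcirc(cast("top",cs,.22)),st[i])
print(headfit("top",t,np.array([.563,.221]))[:3],headfit("scene",cv2.imread("pics/scene5.png"),np.array([.563,.221]))[:3])
E
```

```text
{'t': 7.4, 'qpos': array([-0.2922,  0.1492,  0.2053,  1.7857, -0.0327,  1.2095,  1.4365]), 'dq': array([-0.0303,  0.0117, -0.0389, -0.0074, -0.0074,  0.0002, -0.0077]), 'effort': array([  2.3208, -44.9072,   3.0767, -32.1717,   0.4271,   0.1496,
         0.2237]), 'position': array([0.4904, 0.0033, 0.3026]), 'orientation': array([3.1413, 0.0004, 3.0849]), 'contact_force': array([-0.509 ,  0.6664,  0.4946]), 'torque': array([0.06  , 0.0296, 0.0634]), 'grasp_force': 0.0, 'grip_width': 0.9992283496360771}
chucktop (array([ 0.6001, -0.0845]), np.float64(0.6036703567059998), np.float64(0.6336884830035515)) [     0      0    560    420 233431]Traceback (most recent call last):
  File "<stdin>", line 7, in <module>
  File "head.py", line 13, in headfit
    f=least_squares(lambda c:np.hypot(P[:,0]-c[0],P[:,1]-c[1])-.125,c0[:2],loss="soft_l1",f_scale=.001)
    return func(*args, **kwargs)
    vector_fun = VectorFunction(
        fun_wrapped,
    ...<6 lines>...
        workers=workers
    )
    self._update_fun()
    ~~~~~~~~~~~~~~~~^^
    self.f = self.fun_wrapped(xp_copy(self.x))
             ~~~~~~~~~~~~~~~~^^^^^^^^^^^^^^^^^
    return np.atleast_1d(self.fun(x))
                         ~~~~~~~~^^^
    return self.f(x, *self.args, **self.kwargs)
           ~~~~~~^^^^^^^^^^^^^^^^^^^^^^^^^^^^^^
  File "head.py", line 13, in <lambda>
    f=least_squares(lambda c:np.hypot(P[:,0]-c[0],P[:,1]-c[1])-.125,c0[:2],loss="soft_l1",f_scale=.001)
                                      ~^^^^^
IndexError: too many indices for array: array is 1-dimensional, but 2 were indexed
```

View pics/v5.png

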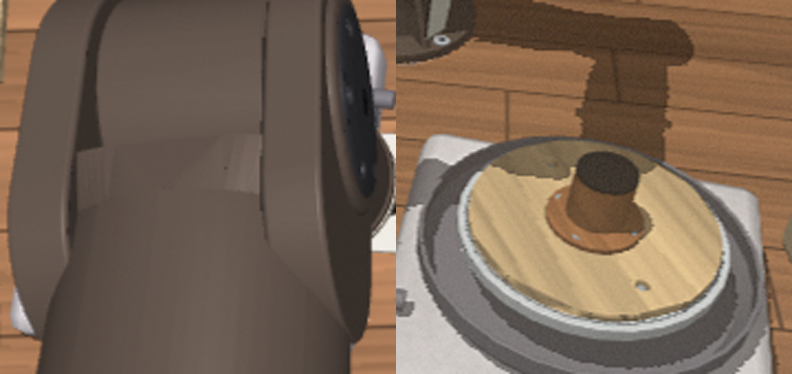

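Request:
{"op": "apply_moves", "data": {"increments": [[0.0918,-0.01,-0.04,0,0,0,0],[0.0918,-0.01,-0.04,0,0,0,0],[0.0918,-0.01,-0.04,0.02,0,0,0],[0.0918,-0.01,-0.04,0.03,0,0,0],[0.0918,-0.01,-0.038,0.03,0,0,0],[0.0918,0,0,0.02,0,0,0],[0.0918,0,0,0,0,0,0],[0.0918,0,0,0,0,0,0]]}}

```text
t: 8.2
position: [0.5303, -0.1934, 0.203]
orientation: [3.141, -0.001, 3.09]
contact_force: [0.3, 0.4, 0.8]
grip_width: 0.995
grasp_force: 0.0
```

```bash
cat > chk.py <<'E'
import sys
from h import *
from head import headfit
k=sys.argv[1]
t=cv2.imread(f"pics/top{k}.png");hsv=cv2.cvtColor(t,40).astype(int)
M=np.zeros(t.shape[:2],np.uint8);M[185:220,105:150]=((hsv[...,2]<50)&(hsv[...,1]<90))[185:220,105:150]
k_,l,st,ce=cv2.connectedComponentsWithStats(M);i=1+st[1:,4].argmax()
cs=max(cv2.findContours((l==i).astype(np.uint8),0,1)[0],key=len)[:,0]
print("chucktop",rcirc(cast("top",cs,.22)),ce[i],cast("top",[ce[i]],.22),st[i])
print(headfit("top",t,np.array([.563,.221]))[:3],headfit("scene",cv2.imread(f"pics/scene{k}.png"),np.array([.563,.221]))[:3])
E
python3 look.py 6; python3 chk.py 6
python3 - <<'E'
from h import *
t=cv2.imread("pics/top6.png");s=cv2.imread("pics/scene6.png")
a=cv2.resize(t[120:290,60:250],None,fx=2,fy=2,interpolation=2);b=cv2.resize(s[120:290,130:320],None,fx=2,fy=2,interpolation=2)
cv2.imwrite("pics/w6.png",np.hstack([a,b]))
E
```

```text
{'t': 8.3, 'qpos': array([ 0.0193,  0.3608,  0.3185,  1.7733, -0.1307,  1.0262,  1.9058]), 'dq': array([ 0.0006, -0.0084,  0.0057, -0.0014, -0.0001, -0.0065,  0.0023]), 'effort': array([  0.2983, -55.6874,   4.3109, -29.0074,   0.0666,   0.0786,
        -0.014 ]), 'position': array([ 0.5308, -0.1938,  0.2043]), 'orientation': array([3.1412, 0.0019, 3.0903]), 'contact_force': array([ 0.4138, -1.1128, -0.4738]), 'torque': array([ 0.0418,  0.0299, -0.013 ]), 'grasp_force': 0.0, 'grip_width': 0.998090393254183}
chucktop (array([0.5612, 0.2195]), np.float64(0.02611241712690844), np.float64(1.0)) [126.1612 201.3388] [[0.5611 0.2195 0.22  ]] [113 189  27  26 552]
(array([0.5627, 0.2202]), 180, np.float64(0.00033447706466413485)) (array([0.5641, 0.2211]), 121, np.float64(0.0009539530909336985))
```

View pics/w6.png

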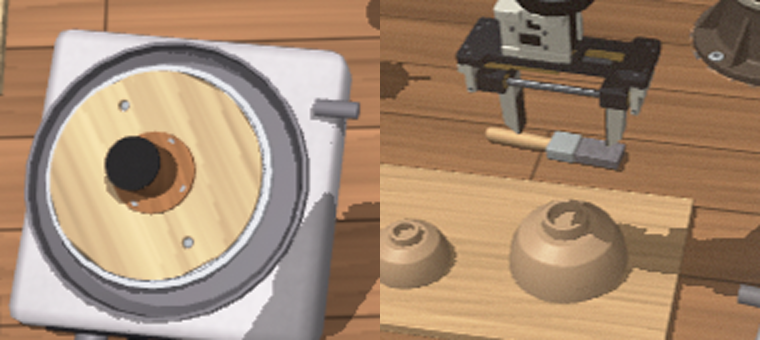

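The top crop shows an even ring of the head all round the bat, with the holes at (122,172) and (154,240), so it is seated. The gripper hovers above the bowl. Next I refine the bowl's position.

Run:
```python
from h import *
from scipy.optimize import least_squares
def fit(n,im,c0,r0,z,angs,w=.008):
    g=cv2.GaussianBlur(im,(3,3),0).astype(np.float32)
    for it in range(4):
        P=[]
        for a in angs:
            rr=np.arange(r0-w,r0+w,.0005);p=proj(n,np.c_[c0[0]+rr*np.cos(a),c0[1]+rr*np.sin(a),0*rr+z]).astype(np.float32)
            v=cv2.remap(g,p[None,:,0],p[None,:,1],1)[0];d=np.linalg.norm(v[4:]-v[:-4],axis=1);j=d.argmax()+2
            P.append(c0[:2]+rr[j]*np.array([np.cos(a),np.sin(a)]))
        P=np.array(P);f=least_squares(lambda c:np.hypot(*(P-c).T)-r0,c0[:2],loss="soft_l1",f_scale=.001);c0=f.x
    return c0,np.median(abs(f.fun))
t=cv2.imread("pics/top0.png");s=cv2.imread("pics/scene0.png");D=np.radians
A=np.arange(-180,180,3)
print("top rim, non-shadow",fit("top",t,np.array([.531,-.196]),.07,.015,D(np.arange(-150,30,3))))
print("top rim all",fit("top",t,np.array([.531,-.196]),.07,.015,D(A)))
print("scene rim",fit("scene",s,np.array([.531,-.196]),.07,.015,D(np.arange(-90,60,3))))
print("top foot",fit("top",t,np.array([.531,-.196]),.0265,.089,D(A),.005))
print("scene foot",fit("scene",s,np.array([.531,-.196]),.0265,.089,D(A),.005))
```

```text
top rim, non-shadow (array([ 0.5333, -0.2018]), np.float64(0.0004927391078002746))
top rim all (array([ 0.5322, -0.2001]), np.float64(0.0010102135267889348))
scene rim (array([ 0.5314, -0.1989]), np.float64(0.00048690786567747585))
top foot (array([ 0.5293, -0.196 ]), np.float64(0.0005079706276684987))
scene foot (array([ 0.5323, -0.1926]), np.float64(0.0017826630553038417))
```

Request:
{"op": "apply_moves", "data": {"increments": [[0.0918,0,-0.004,0.03,0,0,0],[0.0918,0,0,0.03,0,0,0],[0.0918,0,0,0.03,0,0,0],[0.0918,0,0,0.02,0,0,0],[0.0918,0,0,0.01,0,0,0],[0.0918,0,0,0.006,0,0,0],[0.0918,0,0,0,0,0,0],[0.07,0,0,0,0,0,0],[0.06,0,0,0,0,0,0],[0.055,0,0,0,0,0,0],[0.048,0,0,0,0,0,0],[0.048,0,0,0,0,0,0],[0.048,0,0,0,0,0,0]]}}

```text
t: 9.6
position: [0.5295, -0.1996, 0.0772]
orientation: [-3.141, 0.0, 3.088]
contact_force: [-0.5, -1.4, 1.2]
grip_width: 0.563
grasp_force: 30.0
```

```bash
python3 look.py 7
python3 - <<'E'
from h import *
t=cv2.imread("pics/top7.png");s=cv2.imread("pics/scene7.png")
a=cv2.resize(t[150:270,260:400],None,fx=2.8,fy=2.8,interpolation=2);b=cv2.resize(s[170:290,150:290],None,fx=2.8,fy=2.8,interpolation=2)
cv2.imwrite("pics/w7.png",np.hstack([a,b]))
E
```

```text
{'t': 9.7, 'qpos': array([ 0.0688,  0.5153,  0.275 ,  1.8989, -0.1967,  0.753 ,  1.9707]), 'dq': array([ 0.001 ,  0.0012, -0.001 ,  0.0013, -0.0011,  0.0016, -0.001 ]), 'effort': array([ -0.4577, -61.9514,   4.5665, -22.8311,  -0.1751,   0.0501,
        -0.0038]), 'position': array([ 0.5295, -0.1996,  0.0771]), 'orientation': array([-3.1414,  0.0002,  3.0876]), 'contact_force': array([-0.4849, -1.4075,  1.8709]), 'torque': array([-0.1338,  0.1116,  0.0388]), 'grasp_force': 30.000382661819458, 'grip_width': 0.5609144398124674}
```

View pics/w7.png

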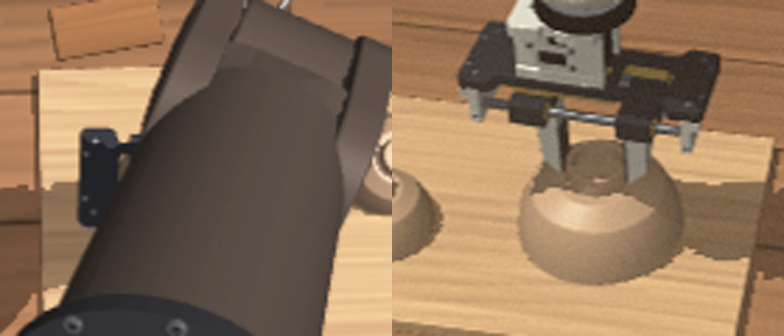

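The bowl is gripped by its foot ring, at crop (595,165). I'll lift it.

Request:
{"op": "apply_moves", "data": {"increments": [[0.048,0,0,-0.005,0,0,0],[0.048,0,0,-0.015,0,0,0],[0.048,0,0,-0.03,0,0,0],[0.048,0,0,-0.035,0,0,0],[0.048,0,0,-0.035,0,0,0],[0.048,0,0,-0.035,0,0,0],[0.048,0,0,-0.035,0,0,0],[0.048,0,0,-0.035,0,0,0],[0.048,0,0,-0.025,0,0,0],[0.048,0,0,-0.005,0,0,0],[0.048,0,0,0,0,0,0]]}}

```text
t: 10.8
position: [0.5292, -0.1993, 0.3318]
orientation: [3.141, 0.0, 3.088]
contact_force: [0.4, -0.4, -5.6]
grip_width: 0.567
grasp_force: 30.0
```

Request:
{"op": "apply_moves", "data": {"increments": [[0.048,0,0.01,0,0,0,0],[0.048,0,0.02,0,0,0,0],[0.048,-0.001,0.03,0,0,0,0],[0.048,-0.001,0.03,0,0,0,0],[0.048,-0.001,0.03,0,0,0,0],[0.048,-0.001,0.03,0,0,0,0],[0.048,-0.001,0.03,0,0,0,0],[0.048,-0.001,0.03,0,0,0,0],[0.048,-0.001,0.03,0,0,0,0],[0.048,-0.001,0.03,0,0,0,0],[0.048,-0.001,0.03,0,0,0,0],[0.048,-0.001,0.03,0,0,0,0],[0.048,-0.001,0.03,0,0,0,0],[0.048,0,0.03,0,0,0,0],[0.048,0,0.02,0,0,0,0],[0.048,0,0.011,0,0,0,0],[0.048,0,0,0,0,0,0],[0.048,0,0,0,0,0,0],[0.048,0,0,0,0,0,0]]}}

```text
t: 12.7
position: [0.5632, 0.2186, 0.3318]
orientation: [-3.141, -0.0, 3.086]
contact_force: [0.3, -0.2, -3.7]
grip_width: 0.562
grasp_force: 30.0
```

```bash
python3 look.py 8
python3 - <<'E'
from h import *
t=cv2.imread("pics/top8.png");s=cv2.imread("pics/scene8.png")
a=cv2.resize(t[70:300,40:250],None,fx=1.9,fy=1.9,interpolation=2);b=cv2.resize(s[40:270,310:520],None,fx=1.9,fy=1.9,interpolation=2)
# predicted rim (red) for bowl on the tool axis, foot point 4 mm above TCP
p=manip.get_state()["position"];an=np.linspace(0,6.28,80);zr=p[2]+.004-.066
R=proj("scene",np.c_[p[0]+.07*np.cos(an),p[1]+.07*np.sin(an),0*an+zr])
for q in R: cv2.circle(b,tuple(((q-[310,40])*1.9).astype(int)),1,(0,0,255),-1)
cv2.imwrite("pics/w8.png",np.hstack([a,b]))
E
```

```text
{'t': 12.8, 'qpos': array([-0.563 ,  0.3356,  0.1465,  1.4672, -0.049 ,  1.3423,  1.1015]), 'dq': array([-0.0013,  0.0002, -0.0036, -0.0037, -0.0017,  0.0012, -0.0005]), 'effort': array([ -0.2006, -63.0693,   2.2042, -35.428 ,   0.0198,   0.0813,
         0.0064]), 'position': array([0.5633, 0.219 , 0.3322]), 'orientation': array([-3.1413,  0.0003,  3.0857]), 'contact_force': array([ 0.3424, -0.4069, -3.4259]), 'torque': array([0.0309, 0.0363, 0.0016]), 'grasp_force': 29.999224841594696, 'grip_width': 0.5585740827914754}
```

View pics/w8.png

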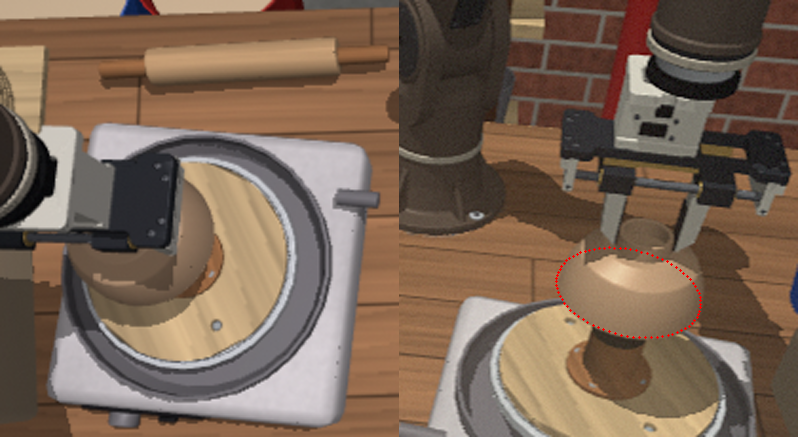

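The red predicted rim matches the bowl's visible lower edge to about a pixel, so the bowl hangs level and on the tool's axis. Next I lower it.

Request:
{"op": "apply_moves", "data": {"increments": [[0.048,0.001,0.002,0.01,0,0,0],[0.048,0,0,0.02,0,0,0],[0.048,0,0,0.02,0,0,0],[0.048,0,0,0.02,0,0,0],[0.048,0,0,0.012,0,0,0],[0.048,0,0,0.006,0,0,0],[0.048,0,0,0.003,0,0,0],[0.048,0,0,0.002,0,0,0],[0.048,0,0,0,0,0,0]]}}

```text
t: 13.7
position: [0.5624, 0.2226, 0.2395]
orientation: [3.141, 0.001, 3.088]
contact_force: [0.8, -0.6, -4.1]
grip_width: 0.561
grasp_force: 30.0
```

Y is about 1.5 mm high; I'll correct that and ease down.

Request:
{"op": "apply_moves", "data": {"increments": [[0.048,0,-0.0015,0.002,0,0,0],[0.048,0,0,0.002,0,0,0],[0.048,0,0,0.001,0,0,0],[0.048,0,0,0.001,0,0,0],[0.048,0,0,0.0005,0,0,0],[0.048,0,0,0,0,0,0]]}}

```text
t: 14.3
position: [0.562, 0.221, 0.2325]
orientation: [3.142, -0.0, 3.088]
contact_force: [0.9, -0.6, -4.1]
grip_width: 0.56
grasp_force: 30.0
```

Request:
{"op": "apply_moves", "data": {"increments": [[0.048,0,0,0.0007,0,0,0],[0.048,0,0,0.0005,0,0,0],[0.048,0,0,0,0,0,0]]}}

```text
t: 14.6
position: [0.5622, 0.2211, 0.2322]
orientation: [3.141, 0.001, 3.088]
contact_force: [-3.2, -0.6, 6.0]
grip_width: 0.56
grasp_force: 30.0
```

Request:
{"op": "apply_moves", "data": {"increments": [[0.048,0,0,-0.0005,0,0,0],[0.056,0,0,0,0,0,0],[0.065,0,0,0,0,0,0],[0.08,0,0,0,0,0,0],[0.0918,0,0,0,0,0,0],[0.0918,0,0,0,0,0,0],[0.0918,0,0,-0.005,0,0,0],[0.0918,0,0,-0.02,0,0,0],[0.0918,0,0,-0.035,0,0,0],[0.0918,0,0,-0.03,0,0,0],[0.0918,0.03,-0.03,0,0,0,0],[0.0918,0.03,-0.04,0,0,0,0],[0.0918,0.02,-0.04,0,0,0,0],[0.0918,0,-0.04,0,0,0,0],[0.0918,0,-0.04,0,0,0,0],[0.0918,0,-0.04,0,0,0,0],[0.0918,0,-0.04,0,0,0,0],[0.0918,0,-0.02,0,0,0,0],[0.0918,0,0,0,0,0,0]]}}

```text
t: 16.5
position: [0.4662, -0.0678, 0.3225]
orientation: [-3.141, 0.001, 3.082]
contact_force: [0.4, 1.1, 0.2]
grip_width: 1.002
grasp_force: 0.0
```

```bash
python3 look.py 9 | cut -c1-80
python3 - <<'E'
from h import *
c=np.array([.5623,.2210]);an=np.linspace(0,6.28,80);o=[]
for n,(y,x) in(("top",(120,40)),("scene",(120,310))):
    im=cv2.imread(f"pics/{n}9.png");b=cv2.resize(im[y:y+180,x:x+210],None,fx=1.9,fy=1.9,interpolation=2)
    for r,z in((.07,.17),(.0265,.244)):
        for q in proj(n,np.c_[c[0]+r*np.cos(an),c[1]+r*np.sin(an),0*an+z]): cv2.circle(b,tuple(((q-[x,y])*1.9).astype(int)),1,(0,0,255),-1)
    o.append(b)
cv2.imwrite("pics/w9.png",np.hstack(o))
E
```

```text
{'t': 16.6, 'qpos': array([-0.2566,  0.0986,  0.3122,  1.798 , -0.0325,  1.2493,
         0.1417]), 'position': array([ 0.4666, -0.064 ,  0.3221]), 'orientation'
```

View pics/w9.png

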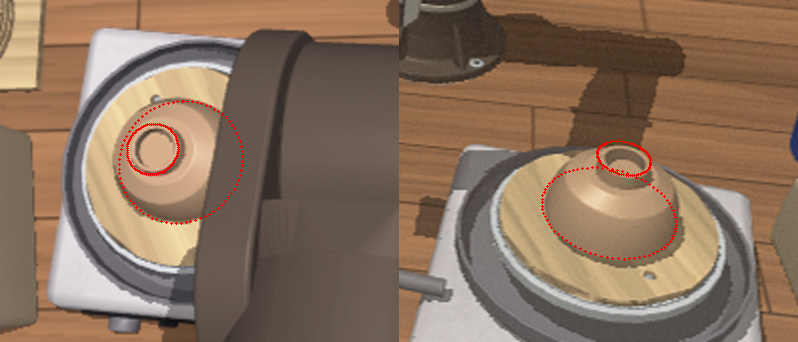

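The foot circle matches the predicted centred position in both views: (153,150) in the top crop and (625,158) in the scene crop. The bowl sits level and clear of the gripper, so I'm handing in.

```bash
python3 -c "
from rig import manip
print(manip.sign_off())"
```

```text
the job is handed in; nothing more can be done
None
```

The bat is seated flat over both pins and the larger bowl rests upside down, centred and level, on the chuck; I let go and handed in after about 17 s, but the hand-in returned no verdict.

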